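A level scoop of wheels for one car

ROBOT

A 7-joint arm with a two-finger parallel gripper is mounted at the origin on the work surface. World frame = base frame: x ahead of the robot, y to its left, z up, the work surface at z = 0. Lengths are in m, angles in rad, forces in N, time in s.
With the tool pointing down it reaches from about 0.425 to 1.025 m from the base axis. Payload 9.4 kg.
Tool frame: the origin (TCP) lies at the very end of the fingers, on their centre line; the grasp point (between the pads) lies 19 mm behind it; z points along the fingers, y is the line along which they close (so a half turn about z gives the same grasp; the last joint's range is limited). The gripper opens to 85 mm and grips with 20 to 120 N. Pads are 22 mm wide; open, the fingers measure 114 mm over their backs; the gripper's body (76 mm by 85 mm) begins 54 mm behind the grasp point. The pads swing forward as they close: fully open they stand 13 mm farther back than shut.
Start: joints at [1.238, 0.599, -0.003, 1.599, 0.002, 0.943, -0.08], TCP at [0.183, -0.701, 0.231] pointing down, gripper open.
Joint ranges: [-2.57, 2.57], [-0.35, 1.97], [-1.29, 1.29], [0.11, 2.56], [-1.05, 4.19], [0.11, 1.86], [-2.63, 2.63]. Speed limits (rad/s): [2.22, 2.22, 3.01, 3.01, 3.14, 3.14, 3.14].

INTERFACE

Orientations are given as a unit quaternion [x, y, z, w].
In Python, from plant import arm gives the robot as it stands. The module is installed in compiled form; this text tells all that it offers.
- The arm moves only by the shell command python3 -m pendant 'ROWS' [FORCE]. ROWS is JSON, one flat list of numbers, 7 for each row, row after row: the opening, from 0 (shut) to 1 (fully open), then the shift along the tool's x, y, z in mm, then the turn, a rotation vector about the tool's x, y, z in degrees. A call has 1 to 10 rows; each row is the pose to reach, as a shift and turn from the pose commanded when the call began, along the tool's axes at that moment; what a row does not reach only later rows make up. A row lasts 1/10 s, in which the tool goes at most 50 mm and 8.59 degrees, less where a joint would pass 70% of its speed; a pose out of reach is approached as far as the arm can. A call with a gripper value outside its range is refused whole. The fingers move at their own pace and stop on an object; FORCE is the grip in N (left out, the last holds). Time passes only in rows, so rows that repeat a pose let the fingers close. It gives the time, the measured TCP pose, the force, the opening and the grip force at its end, in the units of the state.
- arm.state(): the state, without advancing time (a new reading comes with each control period).
- arm.get_image(name): name is "side" or "top"; returns a dict with "frame" (384x512x3 uint8, red, green, blue), "z_map" (384x512 float32, m along the optical axis (not along the pixel's ray), 0 where there is no reading), "fx", "fy", "cx", "cy" (pixels), "R" (3x3) and "t" (3): a world point X has camera coordinates R X + t. Camera axes: x right, y down, z forward; pixel columns grow to the right and rows downward; lengths in m; the calibration is good to about 2 mm. A picture is of the moment at which its call begins.
- arm.finish_job(): hands the job in; it is judged then, once.
The state is a dict: "time": time; "joint_positions": joint angles; "qd": joint speeds; "joint_torque": joint torques, N m; "position": TCP position; "orientation": TCP orientation; "ft_force": force on the tool from outside, world axes, zero at the start; "moment": the same for the moment, N m; "width": opening from 0.0 (shut) to 1.0 (fully open); "grasp_force": force on a finger pad.
Only numpy, scipy, OpenCV 4.12 (cv2) and the standard library are available. Lean on these libraries where they do the work, as an engineer would, in place of code of your own. Each camera call takes 0.05 s, during which the arm holds its last target. There are 200 camera calls.

TASK

Use the counting scoop to dig a load of wheels out of the sloping chute, bring the scoop level, and draw it straight back out under the steel strike bar, with the wheels passing just below the bar's edge, so that the surplus is wiped back into the chute and one full level row of four stays in the scoop. Then set the loaded scoop down flat on the pan of the bench scales and let go; the other three wheels stay in the chute, and nothing else on the bench is to be pushed about.

Things in the scene. Friction and masses are not known exactly. Their poses are not given: they have to be found in the camera images.
- scoop: Loose narrow steel counting scoop, 246 mm long, about 120 g. Origin: under the middle of its grip block; x to the nose, z up; its undersides all lie at z = 0, so it rests flat. Mm: black grip block x -15..15, 18 wide, 36 high; foot plate x -34..-22, 44 wide, 5 high; neck x 15..110, 12 wide, z 8..16; pocket x 113..203, without sides, rubber-faced floor 22 wide and 2.5 thick, back wall 23 high.
- grip (a point): Point in the middle of the scoop's grip block, 24 mm above the underside; grip it here across the 18 mm width (scoop y), fingers from above. To fill the pocket, slide the scoop down along the chute floor, parallel to it, until the nose is within 10 mm of the end wall; this takes 1 to 15 N, and jammed wheels come free on backing off and pushing again.
- nose (a point): Middle of the scoop's nose edge on its underside, scoop x = 211.5 mm. From here, 1 mm thick, a ramp rises back to the pocket's lip at x = 203, 5 high (2.5 above the pocket floor). With the scoop level, a wheel on the ramp rolls off. The pocket takes exactly four wheels in one row, axles across, overhanging 3 each side, tops 22.5 above the underside.
- cell0 (a point): Centre of wheel place 0 in the scoop's pocket (0 at the back wall, 3 at the lip), at scoop x = 124.25, z = 12.5 mm; places 22.5 mm apart, parted by ridges 1.5 mm high on the pocket floor.
- cell1 (a point): Centre of wheel place 1 in the scoop's pocket (0 at the back wall, 3 at the lip), at scoop x = 146.75, z = 12.5 mm; places 22.5 mm apart, parted by ridges 1.5 mm high on the pocket floor.
- cell2 (a point): Centre of wheel place 2 in the scoop's pocket (0 at the back wall, 3 at the lip), at scoop x = 169.25, z = 12.5 mm; places 22.5 mm apart, parted by ridges 1.5 mm high on the pocket floor.
- cell3 (a point): Centre of wheel place 3 in the scoop's pocket (0 at the back wall, 3 at the lip), at scoop x = 191.75, z = 12.5 mm; places 22.5 mm apart, parted by ridges 1.5 mm high on the pocket floor.
- chute: Fixed chute, open on top and at its upper end, clear walls 105 mm high. Origin: on the table below its centre line; x level, pointing downhill; z up. Mm: upper end x = -50, inner face of upright end wall x = 100; inside width 32 (y -16..16), outside 56. Floor falls along +x at 0.30 rad, from height 54.4 at x = -50 to 8 at x = 100. Seven wheels lie piled at the end wall, axles across.
- strike (a point): Middle of the steel strike bar's lower edge: chute x = -20, y = 0, z = 91 mm; axes as the chute's. The bar crosses the chute, x -23..-17, top at 117, posts outside the walls. The floor below it is 45 high: the scoop, nose down along the slope, slides in below the bar, its grip staying outside the upper end; level, it comes out between bar and floor.
- wheel0: Smooth polished aluminium wheel without its tyre, a plain cylinder 20 mm in diameter, 28 mm wide, 12 g, all seven alike. Origin at its centre; y is the axle.
- wheel1: Smooth polished aluminium wheel without its tyre, a plain cylinder 20 mm in diameter, 28 mm wide, 12 g, all seven alike. Origin at its centre; y is the axle.
- wheel2: Smooth polished aluminium wheel without its tyre, a plain cylinder 20 mm in diameter, 28 mm wide, 12 g, all seven alike. Origin at its centre; y is the axle.
- wheel3: Smooth polished aluminium wheel without its tyre, a plain cylinder 20 mm in diameter, 28 mm wide, 12 g, all seven alike. Origin at its centre; y is the axle.
- wheel4: Smooth polished aluminium wheel without its tyre, a plain cylinder 20 mm in diameter, 28 mm wide, 12 g, all seven alike. Origin at its centre; y is the axle.
- wheel5: Smooth polished aluminium wheel without its tyre, a plain cylinder 20 mm in diameter, 28 mm wide, 12 g, all seven alike. Origin at its centre; y is the axle.
- wheel6: Smooth polished aluminium wheel without its tyre, a plain cylinder 20 mm in diameter, 28 mm wide, 12 g, all seven alike. Origin at its centre; y is the axle.
- scales: Fixed bench scales, body with a steel pan 250 x 150 mm; origin on the table below the pan's centre, x along the pan's 250 mm side, y along the 150 mm side. A small display sticks out on the -y side, below the pan.
- pan (a point): Centre of the pan's top face, 42 mm above the table; axes as the scales'. Carry the open-sided scoop level and without jerks (about 0.1 m/s): nothing holds its wheels sideways but friction.
- race_car: Red model racing car, 145 x 75 x 38 mm, a bystander; origin under its middle.
- screwdriver: Screwdriver lying on the table, a bystander.
- glue_tin: Tin 66 mm in diameter, 100 high, a bystander; origin under its middle.
- oil_jar: Jar 40 mm in diameter, 55 high, a bystander; origin under its middle.
- motor: Small motor 30 x 20 x 15 mm, a bystander; origin under its middle.
- controller: Aluminium controller box 130 x 50 x 24 mm with a knob, a bystander; origin under its middle.

How it is judged:
On the way, in this order (a step that is already met when the one before it is completed fails the run):
1. The four wheel places are full and the level scoop stands under the strike bar, the rear half of its pocket below the bar's edge, wheel tops no more than about 10 mm below it (distance between any of wheel0, wheel1, wheel2, wheel3, wheel4, wheel5, wheel6 and cell0 below 0.0125 m and distance between any of wheel0, wheel1, wheel2, wheel3, wheel4, wheel5, wheel6 and cell1 below 0.0125 m and distance between any of wheel0, wheel1, wheel2, wheel3, wheel4, wheel5, wheel6 and cell2 below 0.0125 m and distance between any of wheel0, wheel1, wheel2, wheel3, wheel4, wheel5, wheel6 and cell3 below 0.0125 m and ((y of cell0 in the frame of strike between -0.02 and 0.02 m and x of cell0 in the frame of strike between -0.012 and 0.012 m and angle between scoop's own z axis and vertical below 0.12 rad) or (y of cell1 in the frame of strike between -0.02 and 0.02 m and x of cell1 in the frame of strike between -0.012 and 0.012 m and angle between scoop's own z axis and vertical below 0.12 rad)) and z of cell0 in the frame of strike between -0.0205 and -0.0085 m and z of cell1 in the frame of strike between -0.0205 and -0.0085 m).
2. Drawn back at that height, the front wheel place passes below the bar's edge with the four places full (distance between any of wheel0, wheel1, wheel2, wheel3, wheel4, wheel5, wheel6 and cell0 below 0.0125 m and distance between any of wheel0, wheel1, wheel2, wheel3, wheel4, wheel5, wheel6 and cell1 below 0.0125 m and distance between any of wheel0, wheel1, wheel2, wheel3, wheel4, wheel5, wheel6 and cell2 below 0.0125 m and distance between any of wheel0, wheel1, wheel2, wheel3, wheel4, wheel5, wheel6 and cell3 below 0.0125 m and y of cell3 in the frame of strike between -0.02 and 0.02 m and x of cell3 in the frame of strike between -0.012 and 0.012 m and angle between scoop's own z axis and vertical below 0.12 rad and z of cell3 in the frame of strike between -0.0205 and -0.0085 m).
At the end, for the whole second after the job is handed in: The scoop rests flat and still on the pan of the scales (underside within 5 mm of the pan's face, tilt under 0.08 rad, its rear wheel place over the pan), each of its four wheel places holds one wheel (centre within 12.5 mm of the place), and each of the other three wheels is in the chute (distance between any of wheel0, wheel1, wheel2, wheel3, wheel4, wheel5, wheel6 and cell0 below 0.0125 m and distance between any of wheel0, wheel1, wheel2, wheel3, wheel4, wheel5, wheel6 and cell1 below 0.0125 m and distance between any of wheel0, wheel1, wheel2, wheel3, wheel4, wheel5, wheel6 and cell2 below 0.0125 m and distance between any of wheel0, wheel1, wheel2, wheel3, wheel4, wheel5, wheel6 and cell3 below 0.0125 m and ((distance between wheel0 and cell0 below 0.0125 m or distance between wheel0 and cell1 below 0.0125 m or distance between wheel0 and cell2 below 0.0125 m or distance between wheel0 and cell3 below 0.0125 m) or (x of wheel0 in the frame of chute between -0.055 and 0.1 m and y of wheel0 in the frame of chute between -0.016 and 0.016 m and z of wheel0 in the frame of chute between 0 and 0.085 m)) and ((distance between wheel1 and cell0 below 0.0125 m or distance between wheel1 and cell1 below 0.0125 m or distance between wheel1 and cell2 below 0.0125 m or distance between wheel1 and cell3 below 0.0125 m) or (x of wheel1 in the frame of chute between -0.055 and 0.1 m and y of wheel1 in the frame of chute between -0.016 and 0.016 m and z of wheel1 in the frame of chute between 0 and 0.085 m)) and ((distance between wheel2 and cell0 below 0.0125 m or distance between wheel2 and cell1 below 0.0125 m or distance between wheel2 and cell2 below 0.0125 m or distance between wheel2 and cell3 below 0.0125 m) or (x of wheel2 in the frame of chute between -0.055 and 0.1 m and y of wheel2 in the frame of chute between -0.016 and 0.016 m and z of wheel2 in the frame of chute between 0 and 0.085 m)) and ((distance between wheel3 and cell0 below 0.0125 m or distance between wheel3 and cell1 below 0.0125 m or distance between wheel3 and cell2 below 0.0125 m or distance between wheel3 and cell3 below 0.0125 m) or (x of wheel3 in the frame of chute between -0.055 and 0.1 m and y of wheel3 in the frame of chute between -0.016 and 0.016 m and z of wheel3 in the frame of chute between 0 and 0.085 m)) and ((distance between wheel4 and cell0 below 0.0125 m or distance between wheel4 and cell1 below 0.0125 m or distance between wheel4 and cell2 below 0.0125 m or distance between wheel4 and cell3 below 0.0125 m) or (x of wheel4 in the frame of chute between -0.055 and 0.1 m and y of wheel4 in the frame of chute between -0.016 and 0.016 m and z of wheel4 in the frame of chute between 0 and 0.085 m)) and ((distance between wheel5 and cell0 below 0.0125 m or distance between wheel5 and cell1 below 0.0125 m or distance between wheel5 and cell2 below 0.0125 m or distance between wheel5 and cell3 below 0.0125 m) or (x of wheel5 in the frame of chute between -0.055 and 0.1 m and y of wheel5 in the frame of chute between -0.016 and 0.016 m and z of wheel5 in the frame of chute between 0 and 0.085 m)) and ((distance between wheel6 and cell0 below 0.0125 m or distance between wheel6 and cell1 below 0.0125 m or distance between wheel6 and cell2 below 0.0125 m or distance between wheel6 and cell3 below 0.0125 m) or (x of wheel6 in the frame of chute between -0.055 and 0.1 m and y of wheel6 in the frame of chute between -0.016 and 0.016 m and z of wheel6 in the frame of chute between 0 and 0.085 m)) and z of scoop in the frame of pan between -0.004 and 0.005 m and angle between scoop's own z axis and vertical below 0.08 rad and x of cell0 in the frame of pan between -0.12 and 0.12 m and y of cell0 in the frame of pan between -0.075 and 0.075 m and linear speed of scoop below 0.02 m/s); the robot touches nothing.
It fails at once if A bystander is pushed more than 40 mm (distance of any of race_car, screwdriver, glue_tin, oil_jar, motor, controller from where it was at the start of the episode above 0.04 m).
It also fails if it takes over 61 s, if anything falls off the work surface, if the arm or the gripper's body presses on something with over 40 N, if the wrist force passes 120 N, or if a joint passes its speed limit or range.

## Working session

There is one attempt and no reset: what is moved stays moved. The work goes in short steps, Python scripts to look and compute and a shell command to move; the robot and the scene stay as the last step left them, time stands still between calls to the robot, and variables do not carry over. Pictures are saved under pics/ and viewed, at most 10 in all, crops included, and the job is handed in when it is done.

```bash
mkdir -p pics
cat > h.py <<'E'
import numpy as np, cv2
from plant import arm
def snap(n,save=None):
    im=arm.get_image(n)
    if save: cv2.imwrite('pics/'+save,cv2.cvtColor(im['frame'],cv2.COLOR_RGB2BGR))
    return im
def ray(im,u,v,z):
    R=np.array(im['R']);t=np.array(im['t']);C=-R.T@t
    d=R.T@np.array([(u-im['cx'])/im['fx'],(v-im['cy'])/im['fy'],1]);return C+d*(z-C[2])/d[2]
def cloud(im):
    z=im['z_map'];v,u=np.indices(z.shape)
    P=np.stack([(u-im['cx'])/im['fx']*z,(v-im['cy'])/im['fy']*z,z],-1)-np.array(im['t'])
    return P@np.array(im['R'])
def proj(im,X):
    c=np.array(im['R'])@np.array(X)+np.array(im['t']);return im['fx']*c[0]/c[2]+im['cx'],im['fy']*c[1]/c[2]+im['cy']
E
python3 - <<'E'
from h import *
for n in('top','side'):
    im=snap(n,n+'0.png');print(n,im['fx'],-np.array(im['R']).T@im['t'],np.round(im['R'],3).tolist())
print(arm.state())
E
```

```text
top 395.33670163048123 [ 0.49081693 -0.03866341  1.06207633] [[0.026, -1.0, 0.007], [-0.995, -0.027, -0.099], [0.099, -0.004, -0.995]]
side 387.6528293557277 [0.28871578 0.55915017 0.76250288] [[-0.907, -0.422, -0.006], [-0.307, 0.669, -0.677], [0.289, -0.612, -0.736]]
{'time': 0.1, 'joint_positions': array([ 1.23829891,  0.60008203, -0.00253437,  1.60009152,  0.00180353,
        0.94289607, -0.07979942]), 'qd': array([-0.00066245,  0.00049106,  0.00027766, -0.00127233, -0.00025204,
        0.00105003,  0.00121789]), 'joint_torque': array([ 5.17705848e-03, -7.77978086e+01,  1.56977065e+00, -2.58624816e+01,
        1.26536808e-02,  5.48765034e-03, -5.66401582e-05]), 'position': array([ 0.18330402, -0.7009839 ,  0.23046191]), 'orientation': array([ 9.91828404e-01,  1.27576930e-01, -1.65174637e-04, -7.18755130e-04]), 'ft_force': array([ 0.60913581, -0.61755581, -0.02419385]), 'moment': array([-0.04343901,  0.05300891,  0.03913737]), 'grasp_force': 0.0, 'width': 1.0063389686544304}
```

View pics/top0.png

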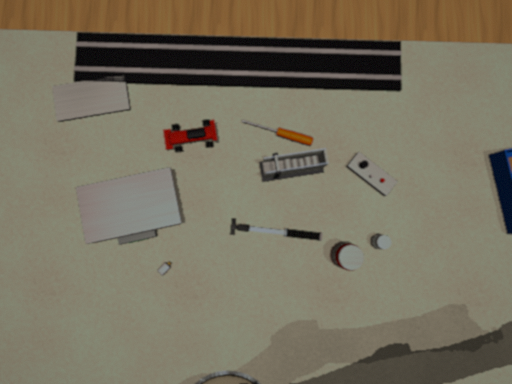

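View pics/side0.png

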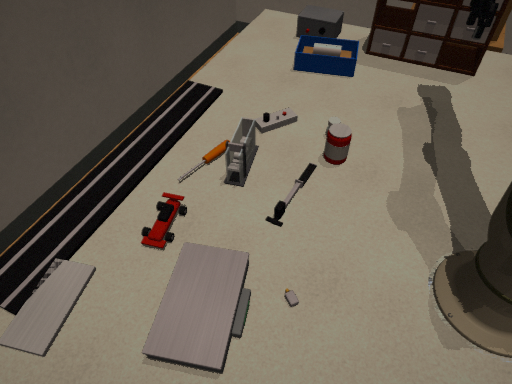

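Run:
```python
from h import *
T=snap('top');S=snap('side')
a=cv2.resize(T['frame'][140:250,225:335],(400,400),interpolation=cv2.INTER_CUBIC)
b=cv2.resize(S['frame'][110:235,215:325],(400,440),interpolation=cv2.INTER_CUBIC)[:400]
cv2.imwrite('pics/c1.png',cv2.cvtColor(np.hstack([a,b]),cv2.COLOR_RGB2BGR))
for n,im in(('T',T),('S',S)):
    P=cloud(im)
    print(n,'table z',np.median(P[...,2][abs(P[...,2])<.03]))
    m=(P[...,2]>.006)&(P[...,2]<.3)&(im['z_map']>0)&(P[...,0]>.3)
    k,l,s,c=cv2.connectedComponentsWithStats(m.astype(np.uint8))
    for i in range(1,k):
        if s[i,4]>15:
            q=P[l==i];r=cv2.minAreaRect((q[:,:2]*1000).astype(np.float32))
            print(s[i].tolist(),np.round(q.mean(0),4),'zmax %.3f'%q[:,2].max(),np.round(r[0],1),np.round(r[1],1),round(r[2],1))
```

```text
T table z 0.0005438761702237648
[52, 32, 349, 89, 18600] [0.9379 0.0534 0.0124] zmax 0.020 [951.1  28.9] [247.1 967.2] 6.9
[163, 119, 54, 31, 947] [0.7404 0.121  0.0252] zmax 0.044 [739.9 123. ] [ 75.7 142.6] 11.0
[241, 120, 72, 26, 426] [ 0.7499 -0.1395  0.0212] zmax 0.030 [ 761.  -110.6] [200.   25.6] 73.1
[174, 145, 9, 7, 53] [0.7034 0.1531 0.0187] zmax 0.026 [704.1 153.9] [14.9 21.1] 9.2
[259, 148, 70, 33, 1399] [ 0.6635 -0.1524  0.0683] zmax 0.121 [ 674.1 -147.6] [ 74.7 162.4] 11.7
[489, 148, 23, 86, 1112] [ 0.6324 -0.7081  0.036 ] zmax 0.074 [ 612.4 -712. ] [ 60.6 220.3] 86.0
[346, 152, 51, 44, 1001] [ 0.6478 -0.3636  0.0246] zmax 0.050 [ 649.8 -365.7] [130.  52.] 52.8
[76, 167, 106, 78, 5970] [0.5421 0.2695 0.0409] zmax 0.049 [537.5 268.8] [170.6 250.9] 13.8
[230, 219, 6, 14, 33] [5.023e-01 2.000e-04 7.000e-03] zmax 0.010 [501.3   0.6] [34.4 13.3] 1.7
[237, 224, 50, 13, 254] [ 0.493  -0.0722  0.023 ] zmax 0.040 [491.9 -75.7] [127.8  21.3] 86.2
[370, 234, 21, 16, 265] [ 0.4705 -0.3796  0.0445] zmax 0.059 [ 470.1 -382.7] [37.6 37.4] 44.0
[330, 243, 34, 28, 743] [ 0.4341 -0.2821 
[... 410 characters left out ...]
9] zmax 0.095 [ 655.6 -887.1] [233.5 404.2] 18.7
[0, 80, 223, 276, 16288] [0.9181 0.1732 0.012 ] zmax 0.018 [945.2  28.1] [238.8 969.9] 6.9
[178, 107, 120, 76, 2219] [ 0.6672 -0.197   0.0509] zmax 0.120 [ 675.3 -216.7] [441.7 144.9] 79.1
[324, 117, 28, 47, 987] [ 0.4321 -0.2823  0.0663] zmax 0.104 [ 446. -327.] [ 65.5 155.3] 21.4
[274, 179, 29, 40, 318] [ 0.4906 -0.0623  0.0214] zmax 0.039 [490.1 -71.9] [133.6  21.7] 85.8
[141, 192, 46, 56, 1181] [0.735  0.1282 0.0236] zmax 0.041 [739.1 123.6] [ 75.9 144.7] 10.3
[142, 242, 109, 131, 9669] [0.5351 0.2858 0.04  ] zmax 0.047 [536.4 269.7] [170.9 251.5] 13.7
[285, 288, 14, 19, 160] [0.3836 0.1806 0.0139] zmax 0.019 [385.6 177.2] [20.8 38.8] 49.3
```

View pics/c1.png

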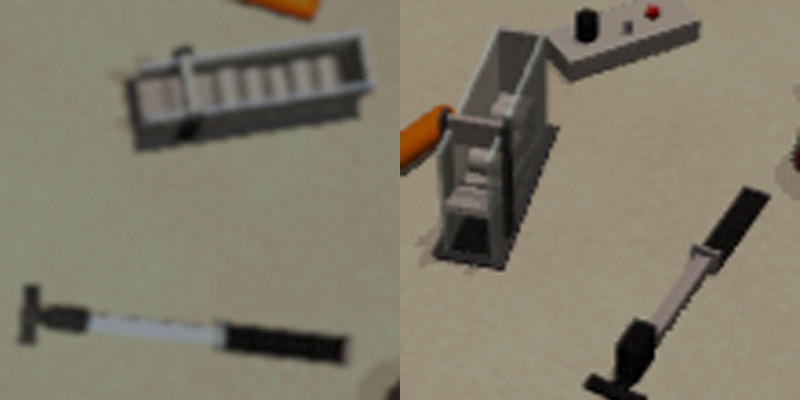

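Run:
```python
from h import *
def line(q):
    c=q.mean(0);d=np.linalg.svd(q-c)[2][0];return c,(d if d[1]<0 else -d)
for n in('top','side'):
    im=snap(n);P=cloud(im);x,y,z=P[...,0],P[...,1],P[...,2]
    reg=(x>.44)&(x<.53)&(y<.04)&(y>-.25)
    g=P[reg&(z>.030)];print(n,'grip top',g.mean(0).round(4),g.min(0).round(4),g.max(0).round(4),len(g))
    a=P[reg&(z>.007)&(y<.05)][:,:2];c,d=line(a);print(' axis all',c.round(4),np.degrees(np.arctan2(d[1],d[0])))
    nk=P[reg&(z>.011)&(z<.020)&(y>-.115)&(y<-.05)][:,:2];c,d=line(nk);print(' neck',c.round(4),np.degrees(np.arctan2(d[1],d[0])),len(nk))
    f=im['frame'].astype(int).max(2)
    dk=P[reg&(f<60)];
    r=cv2.minAreaRect((dk[(dk[:,1]<-.12)][:,:2]*1000).astype(np.float32));print(' pocket dark',r)
    reg=(x>.58)&(x<.73)&(y<-.03)&(y>-.27)
    w=P[reg&(z>.097)&(z<.111)];r=cv2.minAreaRect((w[:,:2]*1000).astype(np.float32));print(' walltops',np.round(r[0],1),np.round(r[1],1),r[2],w[:,2].mean().round(4),np.round(cv2.boxPoints(r)).tolist())
    s=P[reg&(z>.1125)];r=cv2.minAreaRect((s[:,:2]*1000).astype(np.float32));print(' bar',np.round(r[0],1),np.round(r[1],1),r[2],s[:,2].max(),len(s))
    if n=='top':
        for u in range(258,330,2):
            v=int(round(168-(u-262)*.16)); 
            print(u,[tuple((P[vv,u,1:]*1000).round().astype(int).tolist()) for vv in (v-1,v+2)])
```

```text
top grip top [ 0.4914 -0.0375  0.9639] [ 0.4876 -0.0409  0.0309] [ 0.5056 -0.0122  1.0621] 846
 axis all [ 0.4914 -0.0469] -92.54507434855248
 neck [ 0.4921 -0.0835] -95.13447215957984 111
 pocket dark ((483.2279968261719, -187.10704040527344), (86.18380737304688, 17.87554359436035), 84.83367156982422)
 walltops [ 662.  -152.9] [ 49.3 156.9] 8.648442268371582 0.1044 [[626.0, -79.0], [649.0, -234.0], [698.0, -227.0], [675.0, -72.0]]
 bar [ 655.5 -105.6] [49.3 10.6] 10.74118709564209 0.12082012888925114 61
258 [(-64, 3), (-64, 1)]
260 [(-69, 4), (-69, 3)]
262 [(-74, 5), (-75, 1)]
264 [(-78, 56), (-78, 57)]
266 [(-83, 50), (-83, 49)]
268 [(-88, 53), (-88, 52)]
270 [(-93, 49), (-93, 52)]
272 [(-99, 45), (-99, 50)]
274 [(-104, 48), (-104, 47)]
276 [(-104, 118), (-105, 111)]
278 [(-115, 41), (-109, 115)]
280 [(-120, 43), (-120, 40)]
282 [(-125, 38), (-125, 39)]
284 [(-129, 51), (-130, 49)]
286 [(-134, 56), (-134, 57)]
288 [(-139, 59), (-140, 52)]
290 [(-145, 53), (-145, 53)]
292 [(-151, 47), (-151, 42)]
294 [(-155, 50), (-156, 47)]
296 [(-161, 50), (-161, 46)]
298 [(-167, 39), (-168, 35)]

[... 243 characters left out ...]
 50), (-212, 51)]
318 [(-221, 29), (-218, 47)]
320 [(-222, 53), (-223, 48)]
322 [(-223, 76), (-224, 70)]
324 [(-224, 98), (-225, 92)]
326 [(-227, 105), (-227, 109)]
328 [(-253, 3), (-254, 0)]
side grip top [ 0.4948 -0.0235  0.0355] [ 0.486  -0.0404  0.0304] [ 0.5055 -0.0102  0.0388] 82
 axis all [ 0.4905 -0.0627] -94.30260591313687
 neck [ 0.4896 -0.0831] -94.4774196938088 91
 pocket dark ((481.5715026855469, -177.15628051757812), (107.92528533935547, 21.41887092590332), 85.48493194580078)
 walltops [ 660.5 -151.5] [ 48.4 157. ] 9.424168586730957 0.1037 [[624.0, -78.0], [649.0, -233.0], [697.0, -225.0], [671.0, -70.0]]
 bar [ 653.8 -103.3] [50.6 15.9] 12.74721622467041 0.11856318933217663 59
```

```bash
cat >> h.py <<'E'
from scipy.spatial.transform import Rotation as Ro
F=np.diag([-1.,1,-1]) # tool axes in scoop frame
CH=np.array([.6572,-.1242,0]);CY=-81.0
def chute(x,y,z): return CH+Ro.from_euler('z',CY,degrees=True).apply([x/1e3,y/1e3,z/1e3])
def go(o,yaw,pitch=0,off=5,base=None):
    """deltas that bring the scoop origin to o (m); base=(p,q) commanded pose"""
    s=arm.state();p,q=base or (s['position'],s['orientation'])
    Rs=Ro.from_euler('ZY',[yaw,pitch],degrees=True);tp=np.array(o)+Rs.apply([0,0,off/1e3])
    Rt=Rs*Ro.from_matrix(F);R0=Ro.from_quat(q)
    print('d mm',(R0.inv().apply(tp-p)*1e3).round(1),'rot',(R0.inv()*Rt).as_rotvec(degrees=True).round(2),'tp',tp.round(4))
def where(off=5):
    s=arm.state();R=Ro.from_quat(s['orientation'])*Ro.from_matrix(F.T)
    o=s['position']-R.apply([0,0,off/1e3]);y,p,r=R.as_euler('ZYX',degrees=True)
    c=Ro.from_euler('z',-CY,degrees=True).apply(o-CH)*1e3
    print('t %.1f'%s['time'],'scoop',(o*1e3).round(1),'ypr',np.round([y,p,r],2),'chute',c.round(1),'F',s['ft_force'].round(1),'w',s['width'].round(3),'g',round(float(s['grasp_force']),1))
E
python3 - <<'E'
from h import *
go([.4957,-.0265,.12],-94.7);where()
for n in('top','side'):
    im=snap(n);P=cloud(im);z=P[...,2];m=(z>.034)&(z<.055)&(P[...,0]>.4)&(P[...,0]<.68)&(P[...,1]>.1)&(P[...,1]<.45)&(im['z_map']>0)
    r=cv2.minAreaRect((P[m][:,:2]*1000).astype(np.float32));print(n,r,np.median(z[m]))
E
```

```text
d mm [ 472.9 -573.7  106.2] rot [-3.000e-02 -1.000e-02 -7.064e+01] tp [ 0.4957 -0.0265  0.125 ]Traceback (most recent call last):
  File "<stdin>", line 2, in <module>
  File "h.py", line 30, in where
    print('t %.1f'%s['time'],'scoop',(o*1e3).round(1),'ypr',np.round([y,p,r],2),'chute',c.round(1),'F',s['ft_force'].round(1),'w',s['width'].round(3),'g',round(float(s['grasp_force']),1))
                                                                                                                                  ^^^^^^^^^^^^^^^^
AttributeError: 'float' object has no attribute 'round'
```

```bash
sed -i "s/s\['width'\].round(3)/round(float(s['width']),3)/" h.py
python3 -m pendant '[1,473,-574,20,0,0,-70.6, 1,473,-574,20,0,0,-70.6, 1,473,-574,20,0,0,-70.6, 1,473,-574,20,0,0,-70.6, 1,473,-574,20,0,0,-70.6, 1,473,-574,20,0,0,-70.6, 1,473,-574,20,0,0,-70.6, 1,473,-574,20,0,0,-70.6, 1,473,-574,20,0,0,-70.6, 1,473,-574,20,0,0,-70.6]'
python3 - <<'E'
from h import *
where();go([.4957,-.0265,.08],-94.7)
E
```

```text
time: 1.3
position: [0.3939, -0.2462, 0.2181]
orientation: [0.736, 0.677, 0.0, 0.0]
ft_force: [2.0, 0.2, -0.0]
width: 1.003
grasp_force: 0.0
t 1.3 scoop [ 393.9 -246.2  213.1] ypr [-9.47e+01 -2.00e-02  4.00e-02] chute [  79.3 -279.2  213.1] F [ 2.   0.2 -0. ] w 1.003 g 0.0
d mm [227.4  83.4 133. ] rot [ 0.04  0.02 -0.  ] tp [ 0.4957 -0.0265  0.085 ]
```

```bash
python3 -m pendant '[0.6,227.4,83.4,60,0,0,0, 0.6,227.4,83.4,100,0,0,0, 0.6,227.4,83.4,133,0,0,0, 0.6,227.4,83.4,133,0,0,0, 0.6,227.4,83.4,133,0,0,0, 0.6,227.4,83.4,133,0,0,0, 0.6,227.4,83.4,133,0,0,0, 0.6,227.4,83.4,133,0,0,0]' 60
python3 - <<'E'
from h import *
where();go([.4957,-.0265,.0],-94.7)
T=snap('top');S=snap('side')
a=cv2.resize(T['frame'][195:265,205:335],(650,350),interpolation=cv2.INTER_CUBIC)
cv2.imwrite('pics/c2.png',cv2.cvtColor(a,cv2.COLOR_RGB2BGR))
for n,im in(('top',T),('side',S)):
    P=cloud(im);z=P[...,2];m=(z>.034)&(z<.055)&(P[...,0]>.4)&(P[...,0]<.68)&(P[...,1]>.1)&(P[...,1]<.45)&(im['z_map']>0)
    r=cv2.minAreaRect((P[m][:,:2]*1000).astype(np.float32));print(n,r,np.median(z[m]))
    # dark foot plate / pocket centroids
    f=im['frame'].max(2);x,y=P[...,0],P[...,1]
    m=(f<70)&(im['z_map']>0)&(z>-.003)&(z<.012)&(x>.45)&(x<.53)
    for lab,mm in(('foot',m&(y>-.008)&(y<.03)),('pocket',m&(y<-.12)&(y>-.25))):
        q=P[mm];print(lab,len(q),q[:,:2].mean(0).round(4) if len(q) else 0)
E
```

```text
time: 2.1
position: [0.495, -0.0276, 0.0845]
orientation: [0.735, 0.678, -0.001, -0.0]
ft_force: [-0.1, -0.7, 0.7]
width: 0.602
grasp_force: 0.0
t 2.1 scoop [495.  -27.6  79.5] ypr [-9.465e+01 -2.000e-02 -7.000e-02] chute [-120.7 -145.1   79.5] F [-0.1 -0.7  0.7] w 0.602 g 0.0
d mm [ 1.2  0.7 79.5] rot [-0.07  0.02  0.05] tp [ 0.4957 -0.0265  0.005 ]
top ((547.3766479492188, 271.09857177734375), (150.29641723632812, 251.14857482910156), 13.876962661743164) 0.04205454689103331
foot 0 0
pocket 246 [ 0.4829 -0.183 ]
side ((546.190185546875, 272.27252197265625), (150.57235717773438, 251.26339721679688), 13.657659530639648) 0.04216852792714608
foot 92 [0.4976 0.0023]
pocket 27 [ 0.4801 -0.1776]
```

```bash
python3 -m pendant '[0.6,1,0.7,40,0,0,0, 0.6,1,0.7,70,0,0,0, 0.6,1,0.7,79,0,0,0, 0.6,1,0.7,79,0,0,0, 0,1,0.7,79,0,0,0, 0,1,0.7,79,0,0,0, 0,1,0.7,79,0,0,0, 0,1,0.7,79,0,0,0, 0,1,0.7,79,0,0,0, 0,1,0.7,79,0,0,0]' 80
python3 - <<'E'
from h import *
where()
E
```

```text
time: 3.2
position: [0.4967, -0.0275, 0.0074]
orientation: [0.736, 0.677, 0.001, 0.001]
ft_force: [-0.6, -1.1, 8.1]
width: 0.2
grasp_force: 78.3
t 3.2 scoop [496.7 -27.5   2.4] ypr [-94.78  -0.     0.13] chute [-120.6 -143.4    2.4] F [-0.6 -1.1  8.1] w 0.2 g 78.3
```

```bash
python3 -m pendant '[0,0,0,-50,0,0,0, 0,0,0,-100,0,0,0, 0,0,0,-130,0,0,0, 0,0,0,-130,0,0,0]'
python3 - <<'E'
from h import *
where(7.4);go(chute(-265,0,126),-81,17.19,7.4)
E
```

```text
time: 3.6
position: [0.498, -0.0275, 0.1405]
orientation: [0.736, 0.677, 0.003, 0.003]
ft_force: [0.6, 0.2, -1.0]
width: 0.197
grasp_force: 78.6
t 3.6 scoop [498.  -27.5 133.1] ypr [-9.481e+01  2.000e-02  4.500e-01] chute [-120.4 -142.1  133.1] F [ 0.6  0.2 -1. ] w 0.197 g 78.6
d mm [172.2 104.    8.3] rot [  2.51  17.14 -13.64] tp [0.6161 0.1354 0.1331]
```

```bash
python3 -m pendant '[0,86,52,0,1.2,8.5,-6.8, 0,129,78,4,1.9,12.8,-10.2, 0,172,104,4,2.5,17.1,-13.6, 0,172,104,4,2.5,17.1,-13.6, 0,172,104,4,2.5,17.1,-13.6, 0,172,104,4,2.5,17.1,-13.6, 0,172,104,4,2.5,17.1,-13.6, 0,172,104,4,2.5,17.1,-13.6]'
python3 - <<'E'
from h import *
where(7.4);go(chute(-265,0,126),-81,17.19,7.4)
T=snap('top');S=snap('side')
a=cv2.resize(T['frame'][120:230,180:340],(480,330),interpolation=cv2.INTER_CUBIC)
b=cv2.resize(S['frame'][100:265,175:285],(220,330),interpolation=cv2.INTER_CUBIC)
cv2.imwrite('pics/c3.png',cv2.cvtColor(np.hstack([a,b]),cv2.COLOR_RGB2BGR))
E
```

```text
time: 4.4
position: [0.6133, 0.1343, 0.1316]
orientation: [0.643, 0.751, 0.094, -0.116]
ft_force: [0.9, -0.6, -1.1]
width: 0.196
grasp_force: 84.3
t 4.4 scoop [612.9 136.4 124.5] ypr [-81.18  17.16  -0.5 ] chute [-264.3   -3.   124.5] F [ 0.9 -0.6 -1.1] w 0.196 g 84.3
d mm [ 1.1  3.  -1.2] rot [-0.45  0.03 -0.17] tp [0.6161 0.1354 0.1331]
```

View pics/c3.png

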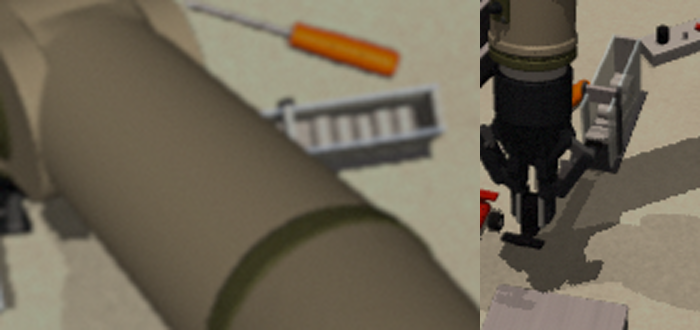

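```bash
python3 -m pendant '[0,0,3,1,-0.5,0,-0.1, 0,-8,3,1.5,-0.5,0,-0.1, 0,-28,3,1.5,-0.5,0,-0.1, 0,-48,3,1.5,-0.5,0,-0.1, 0,-68,3,1.5,-0.5,0,-0.1, 0,-80,3,1.5,-0.5,0,-0.1, 0,-90,3,1.5,-0.5,0,-0.1, 0,-90,3,1.5,-0.5,0,-0.1]'
python3 - <<'E'
from h import *
where(7.4)
S=snap('side')
b=cv2.resize(S['frame'][100:220,190:290],(500,600),interpolation=cv2.INTER_CUBIC)
cv2.imwrite('pics/c4.png',cv2.cvtColor(b,cv2.COLOR_RGB2BGR))
E
```

```text
time: 5.3
position: [0.6302, 0.0496, 0.1029]
orientation: [0.643, 0.751, 0.098, -0.114]
ft_force: [-0.0, 0.1, -0.5]
width: 0.193
grasp_force: 84.3
t 5.3 scoop [629.9  51.8  95.8] ypr [-8.116e+01  1.722e+01  2.000e-02] chute [-178.1    0.5   95.8] F [-0.   0.1 -0.5] w 0.193 g 84.3
```

View pics/c4.png

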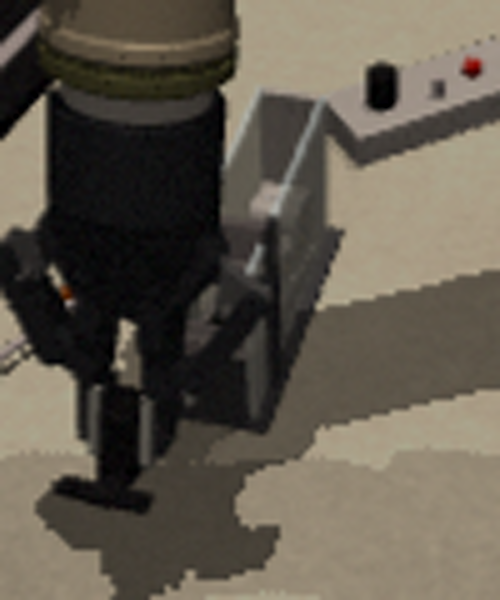

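```bash
python3 -m pendant '[0,-5,0,1,0,0,0, 0,-10,0,2,0,0,0, 0,-15,0,2,0,0,0, 0,-20,0,2,0,0,0, 0,-25,0,2,0,0,0, 0,-30,0,2,0,0,0, 0,-35,0,2,0,0,0, 0,-40,0,2,0,0,0]'
python3 -c "
from h import *
where(7.4)"
```

```text
time: 6.15
position: [0.6361, 0.0141, 0.0899]
orientation: [0.642, 0.752, 0.098, -0.113]
ft_force: [-0.3, 0.5, 2.1]
width: 0.194
grasp_force: 84.7
t 6.2 scoop [635.8  16.3  82.8] ypr [-81.01  17.23   0.09] chute [-142.1    0.8   82.8] F [-0.3  0.5  2.1] w 0.194 g 84.7
```

```bash
python3 -m pendant '[0,-4,0,0,0,0,0, 0,-8,0,0,0,0,0, 0,-12,0,0,0,0,0, 0,-16,0,0,0,0,0, 0,-20,0,0,0,0,0, 0,-24,0,0,0,0,0, 0,-28,0,0,0,0,0, 0,-32,0,0,0,0,0, 0,-32,0,0,0,0,0]'
python3 -c "
from h import *
where(7.4)"
```

```text
time: 7.05
position: [0.6409, -0.0163, 0.0803]
orientation: [0.642, 0.752, 0.098, -0.113]
ft_force: [0.8, 0.8, 3.0]
width: 0.195
grasp_force: 84.9
t 7.0 scoop [640.6 -14.2  73.2] ypr [-81.03  17.22   0.09] chute [-111.3    0.8   73.2] F [0.8 0.8 3. ] w 0.195 g 84.9
```

```bash
python3 -m pendant '[0,-2,0,0,0,0,0, 0,-4,0,0,0,0,0, 0,-6,0,0,0,0,0, 0,-7,0,0,0,0,0, 0,-7,0,0,0,0,0]'
python3 - <<'E'
from h import *
where(7.4)
T=snap('top','t5.png');S=snap('side')
a=cv2.resize(T['frame'][130:200,245:345],(500,350),interpolation=cv2.INTER_CUBIC)
b=cv2.resize(S['frame'][100:205,200:290],(300,350),interpolation=cv2.INTER_CUBIC)
cv2.imwrite('pics/c5.png',cv2.cvtColor(np.hstack([a,b]),cv2.COLOR_RGB2BGR))
P=cloud(T);q=(P.reshape(-1,3)-CH)@Ro.from_euler('z',CY,degrees=True).as_matrix()*1e3
m=(abs(q[:,1])<9)&(q[:,0]>-30)&(q[:,0]<102)&(q[:,2]<130)
for x in range(-30,102,6):
    k=m&(abs(q[:,0]-x-3)<3)
    if k.any(): print(x+3,np.percentile(q[k,2],[10,50,90]).round().tolist(),'floor %.0f'%(8+(97-x)*.3093),k.sum())
E
```

```text
time: 7.55
position: [0.6416, -0.021, 0.0788]
orientation: [0.642, 0.752, 0.098, -0.114]
ft_force: [-0.3, 5.6, 7.0]
width: 0.197
grasp_force: 85.2
t 7.5 scoop [641.3 -18.9  71.7] ypr [-8.095e+01  1.732e+01  8.000e-02] chute [-106.5    0.7   71.7] F [-0.3  5.6  7. ] w 0.197 g 85.2
```

View pics/c5.png

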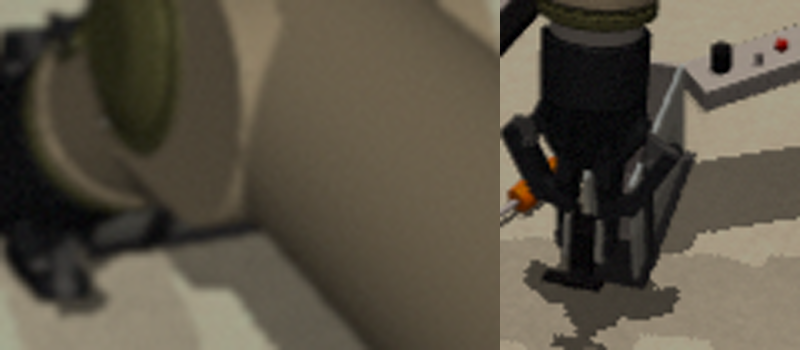

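```bash
python3 -m pendant '[0,5,0,0,0,0,0, 0,12,0,0,0,0,0, 0,18,0,0,0,0,0, 0,12,0,0,0,0,0, 0,6,0,0,0,0,0, 0,2,0,0,0,0,0, 0,0,0,0,0,0,0, 0,-1.5,0,0,0,0,0, 0,-2.5,0,0,0,0,0,0,-2.5,0,0,0,0,0]'
python3 -c "
from h import *
where(7.4)"
```

```text
time: 8.65
position: [0.6418, -0.0214, 0.0787]
orientation: [0.641, 0.752, 0.099, -0.115]
ft_force: [-3.0, 10.5, 10.8]
width: 0.196
grasp_force: 85.5
t 8.7 scoop [641.5 -19.2  71.7] ypr [-80.89  17.46   0.09] chute [-106.2    0.9   71.7] F [-3.  10.5 10.8] w 0.196 g 85.5
```

```bash
python3 -m pendant '[0,3,0,-1,0,0,0, 0,6,0,-1.5,0,0,0, 0,6,0,-1.5,0,0,0]'
python3 -c "
from h import *
where(7.4)
for x,z,p in((-111.5,69.5,14),(-114,67.5,10.5),(-117,66,7),(-118.5,65,3.5),(-119,64,0)): go(chute(x,0,z),-81,p,7.4)"
```

```text
time: 8.95
position: [0.641, -0.0199, 0.0803]
orientation: [0.642, 0.752, 0.097, -0.114]
ft_force: [0.7, 1.1, -1.5]
width: 0.191
grasp_force: 84.2
t 8.9 scoop [640.6 -17.7  73.3] ypr [-8.104e+01  1.722e+01  2.000e-02] chute [-107.8    0.3   73.3] F [ 0.7  1.1 -1.5] w 0.191 g 84.2
d mm [ 2.8 -0.3  4.7] rot [ 0.03 -3.22 -0.04] tp [ 0.64   -0.0158  0.0767]
d mm [ 5.1 -0.3  7.4] rot [ 0.03 -6.72 -0.04] tp [ 0.6396 -0.0129  0.0748]
d mm [ 8.  -0.3  9.8] rot [  0.02 -10.22  -0.04] tp [ 0.639  -0.0095  0.0733]
d mm [ 9.5 -0.3 11.3] rot [  0.02 -13.72  -0.04] tp [ 0.6387 -0.0076  0.0724]
d mm [10.2 -0.3 12.5] rot [  0.02 -17.22  -0.04] tp [ 0.6386 -0.0067  0.0714]
```

```bash
python3 -m pendant '[0,1.4,0,1,0,-1.6,0, 0,2.8,0,2,0,-3.2,0, 0,4,0,3.5,0,-5,0, 0,5.1,0,5,0,-6.7,0, 0,6.6,0,6.5,0,-8.4,0, 0,8,0,8,0,-10.2,0, 0,8.8,0,9.5,0,-12,0, 0,9.5,0,10.5,0,-13.7,0, 0,10,0,11.5,0,-15.5,0, 0,10.2,0,12.5,0,-17.2,0]'
python3 - <<'E'
from h import *
where(7.4)
S=snap('side')
b=cv2.resize(S['frame'][100:220,190:310],(600,600),interpolation=cv2.INTER_CUBIC)
cv2.imwrite('pics/c6.png',cv2.cvtColor(b,cv2.COLOR_RGB2BGR))
go(chute(-119,0,64),-81,0,7.4)
E
```

```text
time: 9.95
position: [0.6392, -0.0054, 0.0723]
orientation: [0.649, 0.761, 0.0, 0.001]
ft_force: [1.1, 0.8, -2.8]
width: 0.193
grasp_force: 84.2
t 9.9 scoop [639.3  -5.4  64.9] ypr [-80.97  -0.1    0.12] chute [-120.1    0.9   64.9] F [ 1.1  0.8 -2.8] w 0.193 g 84.2
d mm [-2.8 -1.   1. ] rot [0.13 0.13 0.15] tp [ 0.6386 -0.0067  0.0714]
```

View pics/c6.png

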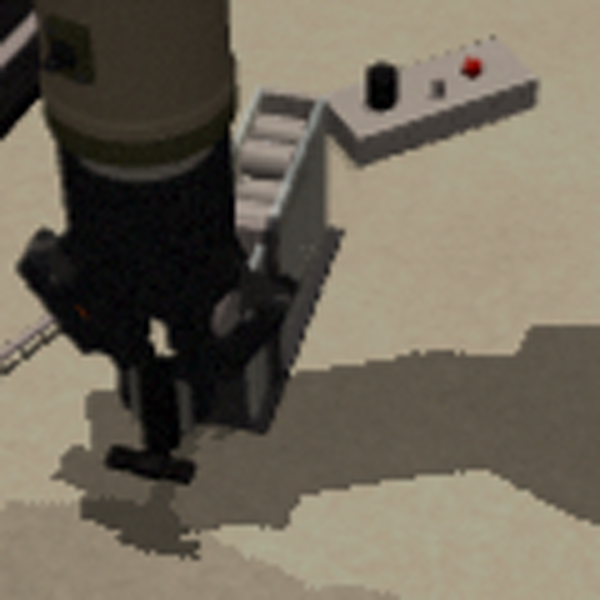

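```bash
python3 -m pendant '[0,1,-0.5,1,0,0.1,0, 0,4,-0.5,1,0,0.1,0, 0,7,-0.5,1,0,0.1,0, 0,10,-0.5,1,0,0.1,0, 0,13,-0.5,1,0,0.1,0, 0,16,-0.5,1,0,0.1,0, 0,19,-0.5,1,0,0.1,0, 0,22,-0.5,1,0,0.1,0, 0,25,-0.5,1,0,0.1,0, 0,25,-0.5,1,0,0.1,0]'
python3 - <<'E'
from h import *
where(7.4)
S=snap('side')
P=cloud(S);q=(P.reshape(-1,3)-CH)@Ro.from_euler('z',CY,degrees=True).as_matrix()*1e3
m=(abs(q[:,1])<12)&(q[:,0]>-30)&(q[:,0]<99)&(q[:,2]<150)
for x in range(-30,100,5):
    k=m&(abs(q[:,0]-x)<2.5)
    if k.any(): print(x,np.percentile(q[k,2],[10,50,90]).round().tolist(),k.sum())
E
```

```text
time: 11.0
position: [0.6348, 0.0192, 0.071]
orientation: [0.649, 0.761, 0.001, -0.001]
ft_force: [-0.3, 0.2, -1.4]
width: 0.192
grasp_force: 84.2
t 11.0 scoop [634.8  19.2  63.6] ypr [-8.098e+01  1.500e-01  8.000e-02] chute [-145.2    0.3   63.6] F [-0.3  0.2 -1.4] w 0.192 g 84.2
-30 [83.0, 84.0, 85.0] 3
-25 [85.0, 97.0, 112.0] 31
-20 [86.0, 105.0, 115.0] 31
-15 [92.0, 114.0, 114.0] 4
-10 [27.0, 79.0, 81.0] 4
15 [86.0, 86.0, 86.0] 1
20 [84.0, 85.0, 89.0] 9
25 [85.0, 90.0, 94.0] 29
30 [93.0, 95.0, 97.0] 15
35 [95.0, 96.0, 97.0] 10
40 [95.0, 95.0, 95.0] 1
50 [86.0, 86.0, 87.0] 2
55 [82.0, 83.0, 85.0] 3
```

```bash
python3 -m pendant '[0,3,0,0,0,0,0, 0,6,0,0,0,0,0, 0,9,0,0,0,0,0, 0,12,0,0,0,0,0, 0,15,0,0,0,0,0, 0,18,0,0,0,0,0, 0,21,0,0,0,0,0, 0,24,0,0,0,0,0, 0,27,0,0,0,0,0, 0,30,0,0,0,0,0]'
python3 - <<'E'
from h import *
where(7.4)
S=snap('side');T=snap('top')
b=cv2.resize(S['frame'][100:220,190:310],(400,400),interpolation=cv2.INTER_CUBIC)
a=cv2.resize(T['frame'][130:210,230:350],(400,267),interpolation=cv2.INTER_CUBIC);a=np.vstack([a,np.zeros((133,400,3),np.uint8)])
cv2.imwrite('pics/c7.png',cv2.cvtColor(np.hstack([a,b]),cv2.COLOR_RGB2BGR))
P=cloud(S);q=(P.reshape(-1,3)-CH)@Ro.from_euler('z',CY,degrees=True).as_matrix()*1e3
m=(abs(q[:,1])<12)&(q[:,0]>-55)&(q[:,0]<99)&(q[:,2]<150)
for x in range(-55,100,5):
    k=m&(abs(q[:,0]-x)<2.5)
    if k.any(): print(x,np.percentile(q[k,2],[10,50,90]).round().tolist(),k.sum())
E
```

```text
time: 12.05
position: [0.6301, 0.0484, 0.071]
orientation: [0.65, 0.76, 0.001, -0.001]
ft_force: [-0.3, -0.2, -1.1]
width: 0.191
grasp_force: 84.2
t 12.1 scoop [630.1  48.4  63.6] ypr [-8.103e+01  1.400e-01  7.000e-02] chute [-174.7    0.3   63.6] F [-0.3 -0.2 -1.1] w 0.191 g 84.2
-55 [83.0, 85.0, 85.0] 3
-50 [14.0, 84.0, 86.0] 13
-45 [6.0, 53.0, 82.0] 6
-40 [79.0, 82.0, 85.0] 20
-35 [83.0, 85.0, 86.0] 16
-30 [80.0, 84.0, 85.0] 10
-25 [84.0, 101.0, 114.0] 51
-20 [82.0, 103.0, 115.0] 43
-15 [82.0, 84.0, 113.0] 10
-5 [2.0, 2.0, 2.0] 1
5 [95.0, 96.0, 97.0] 5
10 [95.0, 95.0, 95.0] 4
20 [85.0, 86.0, 87.0] 3
25 [84.0, 84.0, 85.0] 3
80 [41.0, 44.0, 51.0] 5
85 [46.0, 49.0, 51.0] 4
90 [51.0, 51.0, 51.0] 2
95 [51.0, 75.0, 103.0] 4
```

View pics/c7.png

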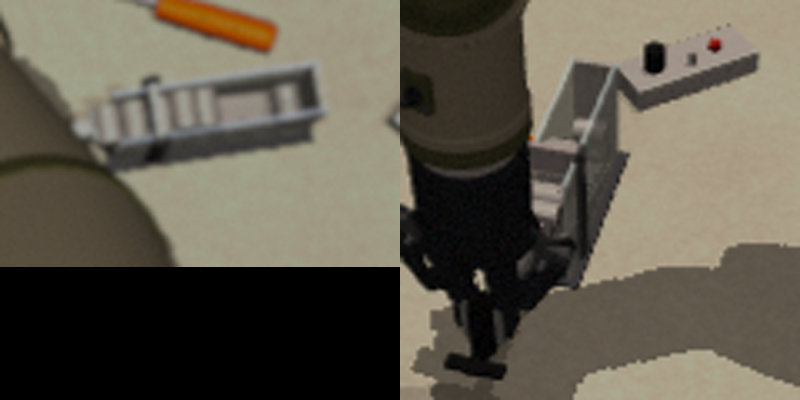

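```bash
python3 -m pendant '[0,2.5,0,0,0,0,0, 0,5,0,0,0,0,0, 0,7.5,0,0,0,0,0, 0,10,0,0,0,0,0, 0,12.5,0,0,0,0,0, 0,15,0,0,0,0,0, 0,17.5,0,0,0,0,0, 0,20,0,0,0,0,0, 0,22.5,0,0,0,0,0, 0,25,0,0,0,0,0]'
python3 -m pendant '[0,2.5,0,0,0,0,0, 0,5,0,0,0,0,0, 0,7.5,0,0,0,0,0, 0,10,0,0,0,0,0, 0,12.5,0,0,0,0,0, 0,15,0,0,0,0,0, 0,15,0,0,0,0,0]'
python3 - <<'E'
from h import *
where(7.4)
T=snap('top')
P=cloud(T);q=(P.reshape(-1,3)-CH)@Ro.from_euler('z',CY,degrees=True).as_matrix()*1e3
m=(abs(q[:,1])<9)&(q[:,0]>-105)&(q[:,0]<99)&(q[:,2]<150)
for x in range(-105,100,5):
    k=m&(abs(q[:,0]-x)<2.5)
    if k.any(): print(x,np.percentile(q[k,2],[10,50,90]).round().tolist(),k.sum())
a=cv2.resize(T['frame'][130:210,210:330],(600,400),interpolation=cv2.INTER_CUBIC)
cv2.imwrite('pics/c8.png',cv2.cvtColor(a,cv2.COLOR_RGB2BGR))
E
```

```text
time: 13.15
position: [0.6262, 0.073, 0.0711]
orientation: [0.65, 0.76, 0.001, -0.0]
ft_force: [0.0, -1.3, -2.6]
width: 0.194
grasp_force: 84.2
time: 13.85
position: [0.6239, 0.0882, 0.0711]
orientation: [0.649, 0.76, 0.001, -0.001]
ft_force: [0.1, -0.1, -1.2]
width: 0.195
grasp_force: 84.2
t 13.8 scoop [623.9  88.2  63.7] ypr [-8.1e+01  1.5e-01  7.0e-02] chute [-215.     0.3   63.7] F [ 0.1 -0.1 -1.2] w 0.195 g 84.2
-105 [1.0, 85.0, 89.0] 9
-100 [1.0, 81.0, 85.0] 19
-95 [82.0, 84.0, 87.0] 15
-90 [3.0, 86.0, 87.0] 17
-85 [2.0, 81.0, 84.0] 17
-80 [-0.0, 80.0, 85.0] 19
-75 [1.0, 83.0, 87.0] 17
-70 [2.0, 85.0, 88.0] 19
-65 [-0.0, 83.0, 85.0] 16
-60 [-1.0, 80.0, 84.0] 21
-55 [1.0, 83.0, 88.0] 20
-50 [4.0, 84.0, 86.0] 18
-45 [80.0, 83.0, 86.0] 14
-40 [64.0, 66.0, 68.0] 12
-35 [65.0, 67.0, 69.0] 15
-30 [64.0, 77.0, 83.0] 18
-25 [83.0, 85.0, 86.0] 14
-20 [88.0, 113.0, 117.0] 22
-15 [99.0, 115.0, 116.0] 6
-10 [66.0, 75.0, 81.0] 8
-5 [65.0, 65.0, 67.0] 8
0 [37.0, 38.0, 40.0] 9
5 [36.0, 38.0, 39.0] 9
10 [34.0, 37.0, 39.0] 9
15 [33.0, 35.0, 37.0] 7
20 [32.0, 33.0, 36.0] 8
25 [31.0, 33.0, 35.0] 10
30 [28.0, 30.0, 31.0] 8
35 [26.0, 29.0, 30.0] 7
40 [25.0, 25.0, 29.0] 7
45 [24.0, 24.0, 27.0] 7
50 [21.0, 23.0, 26.0] 7
55 [23.0, 25.0, 26.0] 5
60 [19.0, 21.0, 26.0] 10
65 [32.0, 35.0, 37.0] 11
70 [34.0, 36.0, 40.0] 7
75 [36.0, 38.0, 39.0] 10
80 [35.0, 39.0, 48.0] 10
85 [45.0, 50.0, 52.0] 13
90 [49.0, 51.0, 54.0] 10
95 [49.0, 51.0, 54.0] 8
```

View pics/c8.png

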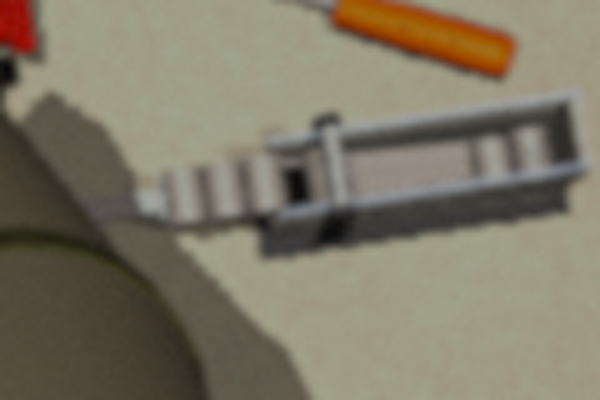

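```bash
python3 -m pendant '[0,1.5,0,0,0,0,0, 0,5,0,0,0,0,0, 0,10,0,0,0,0,0, 0,16,0,0,0,0,0, 0,22,0,0,0,0,0, 0,28,0,0,0,0,0, 0,34,0,0,0,0,0, 0,40,0,0,0,0,0, 0,46,0,0,0,0,0, 0,51,0,0,0,0,0]'
python3 -m pendant '[0,4,0,0,0,0,0, 0,8,0,-0.5,0,0,0, 0,12,0,-2,0,0,0, 0,15,0,-4,0,0,0, 0,17,0,-6,0,0,0, 0,18,0,-8,0,0,0, 0,18,0,-9,0,0,0, 0,18,0,-9,0,0,0]'
python3 - <<'E'
from h import *
where(7.4)
PC=np.array([.5468,.2717,.042]);d=np.radians(-76.2);o=PC-.088*np.array([np.cos(d),np.sin(d),0])
go(o+[0,0,.03],-76.2,0,7.4);go(o,-76.2,0,7.4)
T=snap('top');P=cloud(T);q=(P.reshape(-1,3)-CH)@Ro.from_euler('z',CY,degrees=True).as_matrix()*1e3
m=(abs(q[:,1])<9)&(q[:,2]<150)
for x in range(-190,-65,4):
    k=m&(abs(q[:,0]-x)<2)
    if k.any(): print(x,np.percentile(q[k,2],75).round(),end='; ')
E
```

```text
time: 14.9
position: [0.6159, 0.1386, 0.0712]
orientation: [0.65, 0.76, 0.001, -0.001]
ft_force: [-0.2, 0.2, -0.8]
width: 0.194
grasp_force: 84.2
time: 15.7
position: [0.6133, 0.1555, 0.0805]
orientation: [0.65, 0.76, 0.001, -0.0]
ft_force: [0.6, -0.4, -0.4]
width: 0.197
grasp_force: 84.2
t 15.7 scoop [613.3 155.6  73.1] ypr [-81.04   0.13   0.09] chute [-283.2    0.4   73.1] F [ 0.6 -0.4 -0.4] w 0.197 g 84.2
d mm [212.8 -55.    1.5] rot [ 0.09 -0.12 -4.84] tp [0.5258 0.3572 0.0794]
d mm [212.7 -55.1  31.5] rot [ 0.09 -0.12 -4.84] tp [0.5258 0.3572 0.0494]
-190 88.0; -186 86.0; -182 90.0; -178 89.0; -174 99.0; -170 92.0; -166 94.0; -162 96.0; -158 95.0; -154 93.0; -150 91.0; -146 94.0; -142 96.0; -138 96.0; -134 94.0; -130 91.0; -126 92.0; -122 97.0; -118 95.0; -114 94.0; -110 89.0; -106 75.0; -102 76.0; -98 87.0; -94 93.0; -90 95.0; -86 95.0; -82 93.0; -78 89.0; -74 75.0; -70 2.0; -66 2.0;
```

```bash
python3 -m pendant '[0,1,-0.2,0,0,0,0, 0,4,-1,0,0,0,-0.1, 0,9,-2.3,0,0,0,-0.2, 0,16,-4.1,0,0,0,-0.4, 0,24,-6.2,0,0,0,-0.6, 0,32,-8.3,0,0,0,-0.8, 0,40,-10.3,0,0,0,-1, 0,48,-12.4,0,0,0,-1.2, 0,56,-14.5,0,0,0,-1.4, 0,64,-16.5,0,0,0,-1.6]'
python3 -m pendant '[0,8,-2,0,0,0,-0.2, 0,16,-4,0,0,0,-0.4, 0,24,-6,0,0,0,-0.6, 0,32,-8,0,0,0,-0.8, 0,40,-10,0,0,0,-1, 0,48,-12,0,0,0,-1.2, 0,56,-14,0,0,0,-1.4, 0,64,-16,0,0,0,-1.6, 0,72,-18,0,0,0,-1.8, 0,80,-20,0,0,0,-2]'
python3 - <<'E'
from h import *
where(7.4)
PC=np.array([.5468,.2717,.042]);d=np.radians(-76.2);o=PC-.088*np.array([np.cos(d),np.sin(d),0])
go(o,-76.2,0,7.4)
E
```

```text
time: 16.75
position: [0.5865, 0.2171, 0.0804]
orientation: [0.639, 0.769, 0.001, -0.0]
ft_force: [-1.1, -0.3, -1.3]
width: 0.197
grasp_force: 84.2
time: 17.75
position: [0.5522, 0.292, 0.0806]
orientation: [0.625, 0.78, 0.001, -0.0]
ft_force: [0.5, -0.4, -1.4]
width: 0.193
grasp_force: 84.2
t 17.8 scoop [552.2 292.   73.2] ypr [-77.41   0.13   0.08] chute [-427.5  -38.6   73.2] F [ 0.5 -0.4 -1.4] w 0.193 g 84.2
d mm [ 69.3 -11.6  31.3] rot [ 0.08 -0.13 -1.21] tp [0.5258 0.3572 0.0494]
```

```bash
python3 -m pendant '[0,8,-1.4,0,0,0,-0.1, 0,16,-2.7,0,0,0,-0.3, 0,24,-4,0,0,0,-0.4, 0,32,-5.3,0,0,0,-0.6, 0,40,-6.7,0,0,0,-0.7, 0,47,-7.9,0,0,0,-0.8, 0,53,-8.9,0,0,0,-0.9, 0,58,-9.7,0,0,0,-1, 0,62,-10.4,0,-0,0,-1.1, 0,64,-10.8,0,0,0,-1.2]'
python3 -m pendant '[0,0.5,0,1,0,0,0, 0,0.5,0,4,0,0,0, 0,0.5,0,8,0,0,0, 0,0.5,0,13,0,0,0, 0,0.5,0,18,0,0,0, 0,0.5,0,22,0,0,0, 0,0.5,0,25,0,0,0, 0,0.5,0,27,0,0,0, 0,0.5,0,28,0,0,0, 0,0.5,0,28,0,0,0]'
python3 - <<'E'
from h import *
where(7.4)
PC=np.array([.5468,.2717,.042]);d=np.radians(-76.2);o=PC-.088*np.array([np.cos(d),np.sin(d),0])
go(o,-76.2,0,7.4)
E
```

```text
time: 18.75
position: [0.5279, 0.3518, 0.0807]
orientation: [0.617, 0.787, 0.001, -0.0]
ft_force: [0.0, -0.9, -1.1]
width: 0.195
grasp_force: 84.2
time: 19.75
position: [0.5279, 0.352, 0.0526]
orientation: [0.617, 0.787, 0.001, -0.0]
ft_force: [-0.2, 0.1, -1.5]
width: 0.193
grasp_force: 84.2
t 19.8 scoop [527.9 352.1  45.2] ypr [-76.23   0.13   0.08] chute [-490.6  -53.2   45.2] F [-0.2  0.1 -1.5] w 0.193 g 84.2
d mm [ 5.5 -0.8  3.2] rot [ 0.08 -0.13 -0.03] tp [0.5258 0.3572 0.0494]
```

```bash
python3 -m pendant '[0,1,0,0.7,0,0,0, 0,2.5,0,1.2,0,0,0, 0,4,0,1.7,0,0,0, 0,5,0,2.2,0,0,0, 0,5,0,2.6,0,0,0, 0,5,0,3,0,0,0, 0,5,0,3.2,0,0,0, 0,5,0,3.2,0,0,0]'
```

```text
time: 20.55
position: [0.5268, 0.357, 0.0496]
orientation: [0.617, 0.787, 0.001, -0.0]
ft_force: [-0.2, 1.4, -0.5]
width: 0.194
grasp_force: 84.3
```

```bash
python3 -m pendant '[0,0,0,0.3,0,0,0, 0,0,0,0.6,0,0,0, 0,0,0,0.6,0,0,0]'
```

```text
time: 20.85
position: [0.5268, 0.357, 0.0495]
orientation: [0.617, 0.787, 0.001, -0.0]
ft_force: [-0.9, -0.1, 4.8]
width: 0.197
grasp_force: 85.4
```

```bash
python3 -m pendant '[0.22,0,0,0.3,0,0,0, 0.24,0,0,0.2,0,0,0, 0.27,0,0,0.2,0,0,0, 0.32,0,0,0.2,0,0,0, 0.4,0,0,0.2,0,0,0, 0.45,0,0,0,0,0,0, 0.5,0,0,0,0,0,0, 0.5,0,0,0,0,0,0]' 20
python3 -m pendant '[0.5,0,0,-4,0,0,0, 0.5,0,0,-15,0,0,0, 0.5,0,0,-35,0,0,0, 0.5,0,0,-65,0,0,0, 0.5,0,0,-100,0,0,0, 0.5,0,0,-150,0,0,0, 0.5,60,0,-180,0,0,0, 0.5,100,0,-180,0,0,0, 0.5,100,0,-180,0,0,0]'
python3 - <<'E'
from h import *
T=snap('top');S=snap('side')
a=cv2.resize(T['frame'][130:260,60:340],(560,260),interpolation=cv2.INTER_CUBIC)
b=cv2.resize(S['frame'][230:384,130:270],(236,260),interpolation=cv2.INTER_CUBIC)
cv2.imwrite('pics/c9.png',cv2.cvtColor(np.hstack([a,b]),cv2.COLOR_RGB2BGR))
PC=np.array([.5468,.2717,0])
for im in(S,T):
    q=(cloud(im).reshape(-1,3)-PC)@Ro.from_euler('z',-76.2,degrees=True).as_matrix()*1e3
    m=(abs(q[:,1])<9)&(q[:,2]<150)
    for x in range(-125,130,4):
        k=m&(abs(q[:,0]-x)<2)
        if k.any(): print(x,np.percentile(q[k,2],75).round(),end='; ')
    print()
E
```

```text
time: 21.65
position: [0.5268, 0.3569, 0.0489]
orientation: [0.617, 0.787, 0.001, -0.0]
ft_force: [0.0, -0.3, -1.0]
width: 0.501
grasp_force: 0.0
time: 22.55
position: [0.4996, 0.461, 0.2326]
orientation: [0.615, 0.789, 0.005, -0.002]
ft_force: [-0.4, -0.7, -0.5]
width: 0.498
grasp_force: 0.0
-125 42.0; -121 46.0; -117 47.0; -113 49.0; -109 47.0; -105 66.0; -101 78.0; -97 77.0; -93 78.0; -89 79.0; -85 78.0; -81 78.0; -77 78.0; -73 68.0; -69 54.0; -65 59.0; -61 58.0; -57 58.0; -53 59.0; -49 59.0; -45 58.0; -41 58.0; -37 58.0; -33 59.0; -29 58.0; -25 59.0; -21 58.0; -17 59.0; -13 59.0; -9 59.0; -5 58.0; -1 58.0; 3 58.0; 7 58.0; 11 58.0; 15 59.0; 19 58.0; 23 65.0; 27 62.0; 31 64.0; 35 65.0; 39 64.0; 43 63.0; 47 61.0; 51 65.0; 55 66.0; 59 65.0; 63 63.0; 67 61.0; 71 65.0; 75 65.0; 79 65.0; 83 63.0; 95 54.0; 99 61.0; 103 65.0; 107 65.0; 111 64.0; 115 62.0; 
-125 46.0; -121 48.0; -117 48.0; -113 50.0; -109 45.0; -105 74.0; -101 79.0; -97 79.0; -93 79.0; -89 79.0; -85 78.0; -81 78.0; -77 79.0; -73 74.0; -69 59.0; -65 59.0; -61 58.0; -57 59.0; -53 57.0; -49 58.0; -45 59.0; -41 57.0; -37 60.0; -33 60.0; -29 59.0; -25 58.0; -21 59.0; -17 59.0; -13 59.0; -9 59.0; -5 57.0; -1 58.0; 3 59.0; 7 57.0; 11 59.0; 15 59.0; 19 60.0; 23 67.0; 27 61.0; 31 63.0; 35 66.0; 39 65.0; 43 64.0; 47 60.0; 51 63.0; 55 65.0; 59 66.0; 63 64.0; 67 59.0; 71 65.0; 75 65.0; 79 66.0; 83 64.0; 87 59.0; 91 46.0; 95 46.0; 99 60.0; 103 64.0; 107 67.0; 111 65.0; 115 61.0; 119 47.0; 123 44.0; 127 37.0;
```

View pics/c9.png

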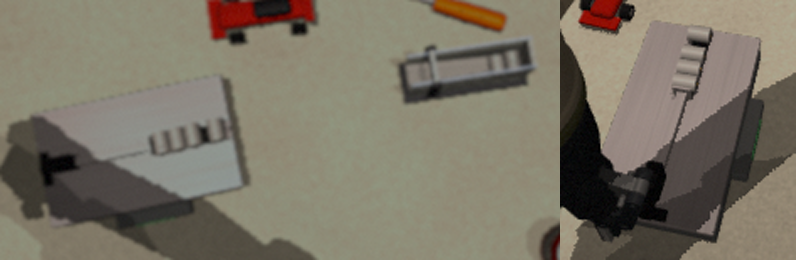

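```bash
python3 -c "
from plant import arm
print(arm.finish_job())"
```

```text
the job is handed in; nothing more can be done
None
```

I handed the job in with the scoop flat on the pan, released, and one wheel within about 4 mm of each of its four places. The other three wheels should be at the chute's end wall: two are visible and the third I inferred from heap height. The judge returned no verdict, and the clock was about 23 s of the 61 s allowed.

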